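# Set a test tile on its stilt and bring the slip applicator over it

### The job

Get ready to trail slip on a test tile: take the round tile that lies by itself on the worktop just to the right of the banding wheel and lay it flat and centred on the three pins of the stilt on the wheel. Then draw the tall applicator bottle straight up out of the wooden rack, leaving the two short ones, the jar and the rib in place, lean it about halfway between upright and level like a pen, nozzle still downward, and hold its tip about 2 cm above the middle of the tile without touching the tile. Finish while still holding it there: do not put it down or let go.

Things in the scene. Friction and masses are not known exactly. Their poses are not given: they have to be found in the camera images.
- tile: round flat test tile, tan, 46 mm across, 8 mm thick, 18 g, lying flat on the worktop by itself, to the right of the banding wheel; origin at the centre of its underside, z up out of its face. Its edges are rounded: only the rim between 3 and 6 mm above its underside is upright, so pinch it across with the fingertips close to the worktop
- stilt: small three-armed white ceramic kiln stilt standing loose on the banding wheel, 50 g; origin at the centre of its underside, z up. Its three blunt pins stand 17 mm from its centre, at 0, 120 and 240 degrees from its x axis, and end 22 mm above its origin: the tile rests on them and tips off if laid more than about 8 mm off-centre
- banding_wheel: low banding wheel (potter's hand turntable), dark cast foot and plain metal head 140 mm across whose flat top is 50 mm above the worktop; the foot does not move, the head turns stiffly about the vertical axis; origin at the centre of the underside, on the worktop
- rack: fixed wooden rack, 246 mm long (its y), 72 mm deep (its x), end panels 96 mm high; origin at the centre of its underside. Three sockets in a row at y = -75, 0, +75 mm: top board (top face z = 88 mm) with 42 mm holes round the bottle bodies, lower board (top face z = 56 mm) with 16 mm holes for the nozzles; the shoulders sit on it. Bottles lift straight up and out
- applicator: tall off-white applicator bottle, about 90 g, nose-down in any one of the three sockets, flat bottom end up. Round body 38 mm across, 100 mm long; z axis from nozzle to bottom end, vertical as stored; origin on the axis at the shoulder, 56 mm above the worktop as stored; bottom end at z = +100 mm, so 68 mm stand bare above the rack's top board, to be gripped from above, closing across the row
- applicator_tip (a point): end of the tall applicator's thin metal needle, on its axis at z = -40 mm of the bottle. As stored it is 16 mm above the worktop: it must rise 72 mm to clear the rack's top board, 80 mm to clear the end panels
- short_1: short applicator bottle, same shape and colour but its body is only 70 mm long (bottom end 126 mm above the worktop), nose-down in another socket; origin and axes as the tall one. Leave it in place
- short_2: the other short applicator bottle, same as short_1. Leave it in place
- lid_jar: glaze jar with a red lid, 68 mm across, 98 mm high, bystander behind and to the right of the wheel; origin at the centre of its underside
- rib: flat wooden throwing rib, 60 x 98 x 6 mm, bystander lying in front of the wheel; origin at the centre of its underside

How it is judged:
On the way, in this order (a step that is already met when the one before it is completed fails the run):
1. the tile lies flat and centred on the stilt's pins, let go (horizontal distance between tile and stilt below 0.008 m and z of tile in the frame of stilt between 0.0195 and 0.0245 m and angle between tile's own z axis and vertical below 0.08 rad and height (world z) of tile above 0.065 m and contact force between tile and the fingers below 0.05 N and linear speed of tile below 0.02 m/s), for 0.2 s.
2. the tall applicator is drawn clear of the rack in the fingers (height (world z) of applicator_tip above 0.088 m and contact force between applicator and the fingers above 1 N), for 0.1 s.
At the end, for the whole second after the job is handed in: Tile level (4.5 degrees) on the stilt's pins, centred within 8 mm; tall applicator held still in the fingers and touching nothing else, nozzle down, axis 33 to 60 degrees from vertical, tip within 13 mm of the tile's centre from above and 6 to 37 mm over its upper face (contact force between applicator and the fingers above 1 N and contact force between applicator and rack below 0.05 N and contact force between applicator and tile below 0.05 N and contact force between applicator and stilt below 0.05 N and contact force between applicator and banding_wheel below 0.05 N and angle between applicator's own z axis and vertical between 0.58 and 1.05 rad and horizontal distance between applicator_tip and tile below 0.013 m and z of applicator_tip in the frame of tile between 0.014 and 0.045 m and linear speed of applicator below 0.03 m/s and horizontal distance between tile and stilt below 0.008 m and z of tile in the frame of stilt between 0.0195 and 0.0245 m and angle between tile's own z axis and vertical below 0.08 rad and height (world z) of tile above 0.065 m and linear speed of tile below 0.02 m/s); the arm keeps its last pose, push and grip.
It fails at once if a short applicator is pulled up or knocked out of place (distance of any of short_1, short_2 from where it was at the start of the episode above 0.015 m).
It fails at once if the jar or the rib is pushed about (distance of any of lid_jar, rib from where it was at the start of the episode above 0.02 m).
It fails at once if the applicator touches the tile (contact force between applicator and tile above 0.3 N).
It also fails if it takes over 53 s, if anything falls off the work surface, if the arm or the gripper's body presses on something with over 40 N, if the wrist force passes 120 N, or if a joint passes its speed limit or range.

### The arm

A 6-joint arm with a two-finger parallel gripper is mounted at the origin on a cart in front of the work surface, level with it; the furniture and walls round the work are solid. World frame = base frame: x ahead of the robot, y to its left, z up, the work surface at z = 0. Lengths are in m, angles in rad, forces in N, time in s.
With the tool pointing down it reaches from about 0.275 to 0.975 m from the base axis. Payload 8.4 kg.
Tool frame: the origin (TCP) lies between the finger pads; the fingertips stand 11 mm ahead of it and the grasp point (between the pads) lies 8 mm behind it (r.finger_overhang is the distance from the TCP to the fingertips, in m); z points along the fingers, y is the line along which they close (so a half turn about z gives the same grasp; the last joint's range is limited). The gripper opens to 92 mm and grips with 3 to 60 N. Pads are 20 mm wide; open, the fingers measure 128 mm over their backs; the gripper's body (75 mm by 189 mm) begins 69 mm behind the grasp point.
Start: joints at [-1.281, 0.353, 1.633, -0, 1.155, -0.002], TCP at [0.18, -0.599, 0.226] pointing down, gripper open.
Joint ranges: [-2.63, 2.63], [-0.92, 2.1], [0.06, 2.66], [-1.3, 4.44], [0, 2.69], [-3.02, 3.02]. Speed limits (rad/s): [2.22, 2.22, 2.79, 3.14, 3.14, 3.14].

### API

Orientations are given as a rotation vector (axis times angle).
In Python, from cell import r gives the robot as it stands.
- The arm moves only by the tool drive_tool, never from a script. Its argument "moves" is a list of rows, each an object of numbers: "tx", "ty", "tz": the shift along the tool's x, y, z in mm; "spin": the turn about the tool's z in degrees; "claw": the opening, from 0 (shut) to 1 (fully open). A call has 1 to 12 rows; each row shifts and turns the commanded pose from where the row before left it, along the tool's axes as they then stand; what a row does not reach is not made up. A row lasts 1/8 s, in which the tool goes at most 62.5 mm and 10.7 degrees, less where a joint would pass 70% of its speed; a pose out of reach is approached as far as the arm can. A call with a gripper value outside its range is refused whole. The fingers move at their own pace and stop on an object; "grip_force" is the grip in N (left out, the last holds). Time passes only in rows, so rows that do not move let the fingers close. It gives the time, the measured TCP pose, the force, the opening and the grip force at its end, in the units of the state.
- r.get_obs(): the state, without advancing time (a new reading comes with each control period).
- r.camera(name): name is "scene" or "top" or "wrist"; returns (picture, depth): 384x512x3 uint8, red, green, blue; 384x512 float32, m along the optical axis (not along the pixel's ray), 0 where there is no reading.
- r.calibration(name): a dict with "camera_matrix" (3x3 intrinsics, pixels), "distortion" ([k1, k2, p1, p2, k3] as OpenCV has them; the pictures are not rectified), "R" (3x3) and "t" (3): a world point X has camera coordinates R X + t; the wrist camera has in their place "hand_eye" (4x4, takes a point from camera to tool coordinates, whose origin is the TCP and whose axes are the flange's). Camera axes: x right, y down, z forward; pixel columns grow to the right and rows downward; lengths in m; the calibration is good to about 2 mm. A picture is of the moment at which its call begins: read the wrist's pose just before it. calibration takes no time and is no camera call.
- r.finish_job(): hands the job in; it is judged then, once.
The state is a dict: "t": time; "joint_positions": joint angles; "dq": joint speeds; "joint_efforts": joint torques, N m; "ee_pos": TCP position; "tcp_rot": TCP orientation; "contact_force": force on the tool from outside, world axes, zero at the start; "ft_torque": the same for the moment, N m; "gripper_width": finger opening in m; "finger_force": force on a finger pad.
Only numpy, scipy, OpenCV 4.12 (cv2) and the standard library are available. Lean on these libraries where they do the work, as an engineer would, in place of code of your own. Each camera call takes 0.05 s, during which the arm holds its last target. There are 200 camera calls.

## Working session

There is one attempt and no reset: what is moved stays moved. The work goes in short steps, Python scripts to look and compute and a tool call to move; the robot and the scene stay as the last step left them, time stands still between calls to the robot, and variables do not carry over. Pictures are saved under pics/ and viewed, at most 12 in all, crops included, and the job is handed in when it is done.

Besides the shell and the picture viewer there is one more tool, called after ">>>" as name([rows], argument=value, ...), one row to a line, values as JSON. drive_tool: Moves the arm, as the interface text tells. Its arguments: {"type":"object","properties":{"moves":{"type":"array","items":{"type":"object","properties":{"tx":{"type":"number"},"ty":{"type":"number"},"tz":{"type":"number"},"spin":{"type":"number"},"claw":{"type":"number"}}}},"grip_force":{"type":"number"}},"required":["moves"]}

```bash
ls; mkdir -p pics; python3 - <<'E'
from cell import r
import cv2,numpy as np
o=r.get_obs();print(o['t'],o['ee_pos'],o['tcp_rot'],o['gripper_width'])
ims=[]
for n in("scene","top"):
    p,d=r.camera(n);np.savez(f'{n}0.npz',p=p,d=d);cv2.imwrite(f'pics/{n}0.png',p[:,:,::-1])
    c=r.calibration(n);print(n,c)
print(r.calibration("wrist"))
E
```

```text
pics
0.0 [ 0.17966567 -0.59811761  0.224858  ] [-3.10684090e+00 -4.56575002e-01  3.09326495e-04] 0.09198000938439328
scene {'camera_matrix': array([[498.15613317,   0.        , 249.44130847],
       [  0.        , 498.15613317, 200.62932412],
       [  0.        ,   0.        ,   1.        ]]), 'distortion': array([0.0300391, 0.       , 0.       , 0.       , 0.       ]), 'R': array([[-0.52488674, -0.85098501,  0.01784451],
       [-0.57529597,  0.339235  , -0.74428097],
       [ 0.62731847, -0.40092909, -0.66762819]]), 't': array([0.3216475 , 0.29293147, 0.97664118])}
top {'camera_matrix': array([[443.92848084,   0.        , 263.56853491],
       [  0.        , 443.92848084, 188.04428659],
       [  0.        ,   0.        ,   1.        ]]), 'distortion': array([-0.1244663,  0.       ,  0.       ,  0.       ,  0.       ]), 'R': array([[-0.09661904, -0.99531603, -0.00327985],
       [-0.97308147,  0.09515233, -0.20990112],
       [ 0.20923004, -0.01708889, -0.97771712]]), 't': array([0.1215502 , 0.50961806, 1.01813059])}
{'camera_matrix': array([[269.75303399,   0.        , 256.64683089],
       [  0.        , 269.75303399, 188.33117837],
       [  0.        ,   0.        ,   1.        ]]), 'distortion': array([0.01751781, 0.        , 0.        , 0.        , 0.        ]), 'hand_eye': array([[ 6.87061769e-04, -9.59891885e-01, -2.80369573e-01,
         8.05805464e-02],
       [ 9.99999664e-01,  5.34027669e-04,  6.22224127e-04,
        -2.14008757e-04],
       [-4.47542780e-04, -2.80369906e-01,  9.59891929e-01,
        -1.58336440e-01],
       [ 0.00000000e+00,  0.00000000e+00,  0.00000000e+00,
         1.00000000e+00]])}
```

View pics/scene0.png

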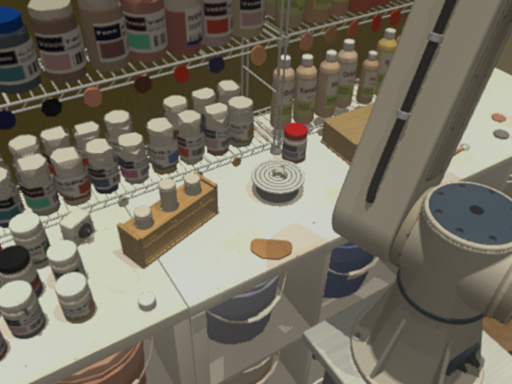

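View pics/top0.png

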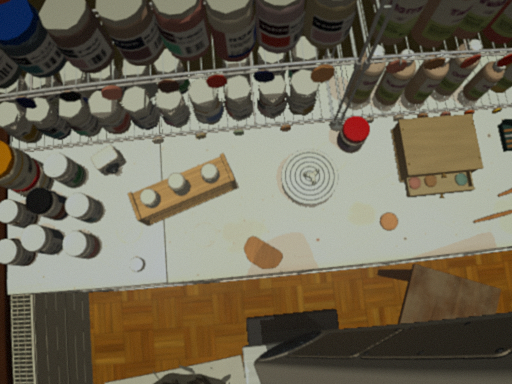

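Top view: wheel and stilt at about (310,177), tile at (389,221), rack bottles at (149,197), (178,182) and (209,171), jar at (355,132), rib at (263,252). In the scene view, the tall bottle is the middle one, at (168,190), and the arm hides the tile.

```bash
cat > h.py <<'E'
import numpy as np,cv2
from cell import r
from scipy.spatial.transform import Rotation as Ro
def cam(n,obs=None):
    c=r.calibration(n);K=c['camera_matrix'];D=c['distortion']
    if n=='wrist':
        T=np.eye(4);T[:3,:3]=Ro.from_rotvec(obs['tcp_rot']).as_matrix();T[:3,3]=obs['ee_pos'];T=T@c['hand_eye']
        return K,D,T[:3,:3].T,-T[:3,:3].T@T[:3,3]
    return K,D,np.array(c['R']),np.array(c['t'])
def cloud(d,C):
    K,D,R,t=C;v,u=np.mgrid[:d.shape[0],:d.shape[1]]
    n=cv2.undistortPoints(np.stack([u,v],-1).reshape(-1,1,2).astype(float),K,D).reshape(*d.shape,2)
    X=(np.dstack([n,np.ones(d.shape)])*d[...,None]-t)@R
    X[d<=0]=np.nan;return X
def ray(uv,C):
    K,D,R,t=C;n=cv2.undistortPoints(np.array(uv,float).reshape(1,1,2),K,D).ravel()
    return -R.T@t,R.T@np.array([*n,1])
def tri(*rs):
    A=np.zeros((3,3));b=np.zeros(3)
    for o,v in rs:
        v=v/np.linalg.norm(v);P=np.eye(3)-np.outer(v,v);A+=P;b+=P@o
    return np.linalg.solve(A,b)
def onz(uv,C,z):
    o,v=ray(uv,C);return o+v*(z-o[2])/v[2]
def proj(X,C):
    K,D,R,t=C;return cv2.projectPoints(np.array(X,float).reshape(-1,1,3),cv2.Rodrigues(R)[0],t,K,D)[0].reshape(-1,2)
def grab(n,name):
    o=r.get_obs();p,d=r.camera(n);cv2.imwrite(f'pics/{name}.png',p[:,:,::-1]);np.savez(name+'.npz',p=p,d=d,e=o['ee_pos'],q=o['tcp_rot']);return p,d,cam(n,o)
E
python3 - <<'E'
from h import *
C={}
X={}
for n in('top','scene'):
    z=np.load(n+'0.npz');C[n]=cam(n);X[n]=cloud(z['d'],C[n])
np.set_printoptions(precision=4,suppress=True)
for nm,uv in dict(tile=(389,221),wheel=(310,177),jar=(355,132),rib=(263,252),b1=(149,197),b2=(178,182),b3=(209,171)).items():
    print(nm,X['top'][uv[1],uv[0]])
for nm,uv in dict(wheel=(278,180),jar=(295,130),rib=(271,248),b1=(143,213),b2=(168,184),b3=(192,181)).items():
    print('s',nm,X['scene'][uv[1],uv[0]])
for n in X:
    x=X[n]; 
    for nm,lo,hi,b in [('wheeltop',.044,.056,(.3,.6,-.12,.12)),('tall',.15,.162,(.3,.7,0,.5)),('short',.12,.132,(.3,.7,0,.5)),('rackboard',.084,.101,(.3,.7,0,.5)),('tile',.004,.012,(.3,.5,-.3,-.07))]:
        m=(x[...,2]>lo)&(x[...,2]<hi)&(x[...,0]>b[0])&(x[...,0]<b[1])&(x[...,1]>b[2])&(x[...,1]<b[3])
        if m.sum()>5:
            q=x[m];print(n,nm,m.sum(),q.min(0),q.max(0),np.median(q,0))
E
```

```text
tile [ 0.414  -0.2335  0.0099]
wheel [ 0.533  -0.0422  0.0644]
jar [ 0.6252 -0.1591  0.0975]
rib [0.3694 0.0876 0.0065]
b1 [0.5074 0.3318 0.1298]
b2 [0.5287 0.2591 0.1576]
b3 [0.5557 0.1927 0.1243]
s wheel [ 0.5207 -0.0285  0.0495]
s jar [ 0.6288 -0.1547  0.0974]
s rib [0.3658 0.0932 0.0044]
s b1 [0.5036 0.3393 0.1232]
s b2 [0.5294 0.2656 0.1547]
s b3 [0.5434 0.2015 0.1264]
top wheeltop 2284 [ 0.4694 -0.1126  0.044 ] [0.6    0.0268 0.0547] [ 0.5353 -0.0408  0.0485]
top tall 212 [0.5141 0.1853 0.1501] [0.7    0.4329 0.1613] [0.5331 0.2647 0.1547]
top short 521 [0.4933 0.0195 0.1201] [0.7    0.4979 0.1319] [0.545  0.2114 0.1251]
top rackboard 2298 [0.4124 0.0211 0.084 ] [0.7    0.4999 0.1009] [0.5306 0.2716 0.0882]
top tile 367 [ 0.3196 -0.2999  0.004 ] [ 0.4987 -0.0702  0.012 ] [ 0.415  -0.2297  0.0062]
scene wheeltop 1293 [ 0.4685 -0.1116  0.0441] [0.5997 0.0294 0.0558] [ 0.5322 -0.0346  0.0478]
scene tall 177 [0.5147 0.0393 0.15  ] [0.7    0.437  0.1608] [0.5338 0.2681 0.1544]
scene short 515 [0.4909 0.0221 0.12  ] [0.7    0.4999 0.132 ] [0.542  0.2766 0.1246]
scene rackboard 2042 [0.4138 0.026  0.084 ] [0.7   0.5   0.101] [0.5263 0.2902 0.0882]
scene tile 7 [ 0.3908 -0.1554  0.004 ] [ 0.5    -0.0709  0.0073] [ 0.4945 -0.0766  0.0045]
```

```bash
cat >> h.py <<'E'
np.set_printoptions(precision=4,suppress=True)
def delta(goal,o=None):
    o=o or r.get_obs();M=Ro.from_rotvec(o['tcp_rot']).as_matrix()
    print('tool x',M[:,0],'y',M[:,1],'z',M[:,2]);d=M.T@(np.array(goal)-o['ee_pos'])*1000
    print('delta mm',d);return d
E
python3 - <<'E'
from h import *
z=np.load('top0.npz');C=cam('top');X=cloud(z['d'],C);p=z['p'].astype(int)
u0,v0=389,221
sub=p[v0-16:v0+17,u0-16:u0+17];m=((sub[...,0]-sub[...,2])>50)
v,u=np.nonzero(m);print('tile px',u.mean()+u0-16,v.mean()+v0-16,m.sum())
print('tile',onz((u.mean()+u0-16,v.mean()+v0-16),C,.008))
for n in('top','scene'):
    x=cloud(np.load(n+'0.npz')['d'],cam(n))
    def bx(a,b,c,d,e):
        q=x[(x[...,0]>a)&(x[...,0]<b)&(x[...,1]>c)&(x[...,1]<d)&(x[...,2]>e)];return len(q),(np.percentile(q,[1,99],0) if len(q) else '')
    print(n,'shelf',bx(.3,.75,-.1,.4,.2)[:2]);print('chest',bx(.3,.75,-.5,-.22,.03))
    q=x[(x[...,2]>.17)&(x[...,1]>-.4)&(x[...,1]<.4)&(x[...,0]>.4)];print(np.percentile(q[:,0],[0.5,2,5,20]))
    # rack footprint
    m=(x[...,2]>.08)&(x[...,2]<.1)&(x[...,0]>.44)&(x[...,0]<.64)&(x[...,1]>.1)&(x[...,1]<.42)
    print(cv2.minAreaRect(x[m][:,:2].astype(np.float32)))
    m=(x[...,2]>.15)&(x[...,2]<.162)&(x[...,0]>.49)&(x[...,0]<.58)&(x[...,1]>.22)&(x[...,1]<.31)
    print('tall',x[m].mean(0),m.sum(),np.median(x[m],0),cv2.minEnclosingCircle(x[m][:,:2].astype(np.float32)))
delta((.40,-.231,.24))
E
```

```text
tile px 388.640350877193 220.99122807017545 228
tile [ 0.4143 -0.2332  0.008 ]
top shelf (18592, array([[ 0.6738, -0.0914,  0.3107],
       [ 0.7477,  0.3941,  0.5038]]))
chest (13886, array([[ 0.4751, -0.4946,  0.0321],
       [ 0.7452, -0.2322,  0.4957]]))
[0.6732 0.6767 0.6795 0.6987]
((0.5338119864463806, 0.2655986547470093), (0.07291581481695175, 0.24511317908763885), 17.468801498413086)
tall [0.5326 0.2647 0.1549] 205 [0.5325 0.2643 0.1547] ((0.5328347086906433, 0.26407644152641296), 0.018853258341550827)
scene shelf (14574, array([[ 0.6729, -0.0847,  0.3074],
       [ 0.7456,  0.3971,  0.4967]]))
chest (7606, array([[ 0.5276, -0.4964,  0.0334],
       [ 0.7481, -0.2337,  0.3999]]))
[0.6725 0.6757 0.679  0.7053]
((0.533085823059082, 0.2666241526603699), (0.07338868081569672, 0.24925845861434937), 17.616487503051758)
tall [0.5312 0.2679 0.1543] 156 [0.5306 0.2681 0.1543] ((0.5323729515075684, 0.2666427493095398), 0.018956230953335762)
tool x [ 0.9577  0.2877 -0.0001] y [ 0.2877 -0.9577 -0.0012] z [-0.0004  0.0012 -1.    ]
delta mm [ 316.6436 -288.2735  -14.7236]
```

>>> drive_tool([
  {"tx": 30,"ty": -26,"tz": -1,"claw": 1},
  {"tx": 30,"ty": -26,"tz": -1},
  {"tx": 30,"ty": -26,"tz": -1},
  {"tx": 30,"ty": -26,"tz": -1},
  {"tx": 30,"ty": -26,"tz": -1},
  {"tx": 30,"ty": -26,"tz": -1},
  {"tx": 30,"ty": -26,"tz": -1},
  {"tx": 30,"ty": -26,"tz": -1},
  {"tx": 30,"ty": -26,"tz": -1},
  {"tx": 20,"ty": -26,"tz": -1,"spin": 8},
  {"tx": 15,"ty": -20,"spin": 8.7},
  {"tx": 0},
])

```text
invalid input
```

```bash
python3 - <<'E'
from h import *
p,d,C=grab('wrist','w1')
X=cloud(d,C);delta((.4143,-.2332,.1))
g=np.array([.4143,-.2332,.008]);print(proj([g,[.535,-.0425,.05],[.625,-.157,.098],[.533,.266,.156]],C))
b=(X[...,0]>.45)&(X[...,0]<.6)&(X[...,1]<-.25)&(X[...,1]>-.5);q=X[b];print(np.percentile(q[:,2],[5,30,50,80,95]))
for x0 in(.45,.46,.47,.48,.49,.5,.52,.54,.56):
    k=q[abs(q[:,0]-x0)<.005];print(x0,len(k),np.percentile(k[:,2],[50,99]) if len(k) else '')
E
```

```text
tool x [ 0.9577  0.2877 -0.0001] y [ 0.2877 -0.9577 -0.001 ] z [-0.0004  0.001  -1.    ]
delta mm [ 329.7228 -281.9637  125.3167]
[[  -15.527   -144.7977]
 [ -420.715   -595.051 ]
 [ -486.4077 -1162.404 ]
 [-8637.7163 -6560.9574]]Traceback (most recent call last):
  File "<stdin>", line 5, in <module>
    return _quantile_unchecked(
        a, q, axis, out, overwrite_input, method, keepdims, weights)
    return _ureduce(a,
                    func=_quantile_ureduce_func,
    ...<5 lines>...
                    overwrite_input=overwrite_input,
                    method=method)
    r = func(a, **kwargs)
    result = _quantile(arr,
                       quantiles=q,
    ...<2 lines>...
                       out=out,
                       weights=wgt)
    slices_having_nans = np.isnan(arr[-1, ...])
                                  ~~~^^^^^^^^^
IndexError: index -1 is out of bounds for axis 0 with size 0
```

View pics/w1.png

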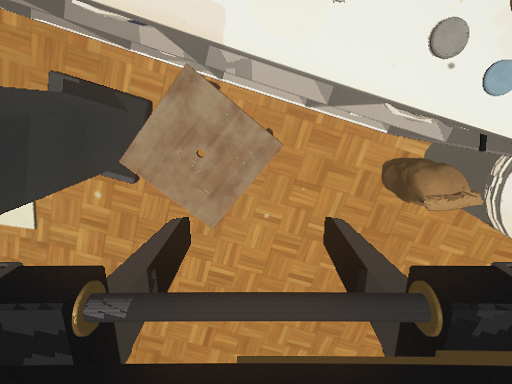

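The move was refused, so the arm is still at its start pose and the picture shows only the floor. I'll retry with every field filled in.

>>> drive_tool([
  {"tx": 30,"ty": -26,"tz": -1,"spin": 0,"claw": 1},
  {"tx": 30,"ty": -26,"tz": -1,"spin": 0,"claw": 1},
  {"tx": 30,"ty": -26,"tz": -1,"spin": 0,"claw": 1},
  {"tx": 30,"ty": -26,"tz": -1,"spin": 0,"claw": 1},
  {"tx": 30,"ty": -26,"tz": -1,"spin": 0,"claw": 1},
  {"tx": 30,"ty": -26,"tz": -1,"spin": 0,"claw": 1},
  {"tx": 30,"ty": -26,"tz": -1,"spin": 0,"claw": 1},
  {"tx": 30,"ty": -26,"tz": -1,"spin": 0,"claw": 1},
  {"tx": 30,"ty": -26,"tz": -1,"spin": 0,"claw": 1},
  {"tx": 20,"ty": -26,"tz": -1,"spin": 8,"claw": 1},
  {"tx": 15,"ty": -20,"tz": 0,"spin": 8.7,"claw": 1},
  {"tx": 0,"ty": 0,"tz": 0,"spin": 0,"claw": 1},
])

```text
t: 1.65
ee_pos: [0.3949, -0.243, 0.2355]
tcp_rot: [-3.141, -0.004, 0.0]
contact_force: [-1.0, 0.1, -1.2]
gripper_width: 0.092
finger_force: 0.0
```

```bash
python3 - <<'E'
from h import *
p,d,C=grab('wrist','w2')
X=cloud(d,C);delta((.4143,-.2332,.1))
print(proj([[.4143,-.2332,.008],[.535,-.0425,.05],[.625,-.157,.098],[.533,.266,.156]],C))
b=(X[...,0]>.45)&(X[...,0]<.6)&(X[...,1]<-.25)&(X[...,1]>-.5);q=X[b]
for x0 in(.46,.47,.48,.49,.5,.54,.56):
    k=q[abs(q[:,0]-x0)<.005];print(x0,len(k),np.percentile(k[:,2],[50,99]) if len(k) else '')
E
```

```text
tool x [ 1.      0.0048 -0.0003] y [ 0.0048 -1.      0.0001] z [-0.0003 -0.0001 -1.    ]
delta mm [ 19.7972 -10.5241 135.5062]
[[ 250.158   153.8166]
 [  82.7711   53.9163]
 [ 160.4813  -68.9859]
 [-460.0812   13.8382]]
0.46 1231 [-0.0006  0.0268]
0.47 1420 [-0.0003  0.036 ]
0.48 1266 [0.012 0.036]
0.49 1489 [0.0108 0.0313]
0.5 1502 [0.0118 0.0313]
0.54 2202 [0.0771 0.0794]
0.56 2352 [0.0771 0.0789]
```

View pics/w2.png

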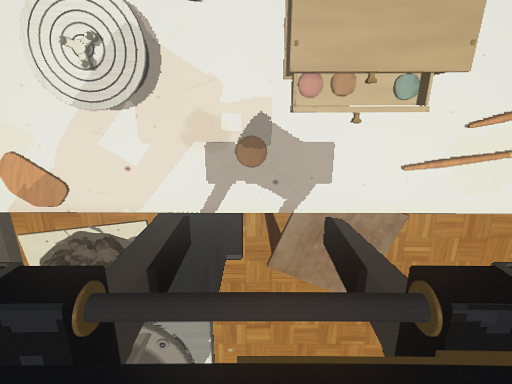

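The wrist view shows the tile at (251,151), with the wheel and stilt at (80,45). The drawer is clear of the fingers. Next I refine the tile and stilt positions.

```bash
python3 - <<'E'
from h import *
z=np.load('w2.npz');C=cam('wrist',dict(ee_pos=z['e'],tcp_rot=z['q']));X=cloud(z['d'],C);p=z['p'].astype(int)
s=p[130:175,225:280];m=(s[...,0]-s[...,2]>35)
n,l,st,ce=cv2.connectedComponentsWithStats(m.astype(np.uint8));k=1+st[1:,4].argmax();c=ce[k]+[225,130];print('tile',c,st[k])
print(onz(c,C,.008),'depth z',np.nanmedian(X[130:175,225:280][l==k],0))
t=np.load('top0.npz');T=cam('top');Xt=cloud(t['d'],T)
print('tri tile',tri(ray(c,C),ray((388.64,220.99),T)))
for nm,x in(('w',X),('t',Xt)):
    b=(abs(x[...,0]-.535)<.08)&(abs(x[...,1]+.0425)<.08)
    m=b&(x[...,2]>.058)&(x[...,2]<.08);print(nm,'stilt',m.sum(),x[m].mean(0),cv2.minEnclosingCircle(x[m][:,:2].astype(np.float32)))
    m=b&(x[...,2]>.042)&(x[...,2]<.056);print(nm,'wheel',np.median(x[m][:,2]),cv2.minEnclosingCircle(x[m][:,:2].astype(np.float32)))
o=r.get_obs();delta((*onz(c,C,.008)[:2],.013),o)
E
```

```text
tile [250.9349 151.1146] [ 10   6  32  31 768]
[ 0.4182 -0.2343  0.008 ] depth z [ 0.4181 -0.2344  0.0066]
tri tile [ 0.4161 -0.2349 -0.0003]
w stilt 647 [ 0.5391 -0.0499  0.0646] ((0.5395373106002808, -0.04792832210659981), 0.022071780636906624)
w wheel 0.04837501536327814 ((0.5434449911117554, -0.04269057884812355), 0.07051289826631546)
t stilt 104 [ 0.5359 -0.0467  0.0652] ((0.5360278487205505, -0.0468192920088768), 0.02153949812054634)
t wheel 0.04843902522221759 ((0.539673924446106, -0.043150994926691055), 0.07048901170492172)
tool x [ 1.      0.0048 -0.0003] y [ 0.0048 -1.      0.0001] z [-0.0003 -0.0001 -1.    ]
delta mm [ 23.7027  -9.3883 222.5052]
```

>>> drive_tool([
  {"tx": 22,"ty": -9,"tz": 30,"spin": 0,"claw": 1},
  {"tx": 0,"ty": 0,"tz": 45,"spin": 0,"claw": 1},
  {"tx": 0,"ty": 0,"tz": 45,"spin": 0,"claw": 1},
  {"tx": 0,"ty": 0,"tz": 45,"spin": 0,"claw": 1},
  {"tx": 0,"ty": 0,"tz": 0,"spin": 0,"claw": 1},
  {"tx": 0,"ty": 0,"tz": 0,"spin": 0,"claw": 1},
])

```text
t: 2.45
ee_pos: [0.417, -0.236, 0.0717]
tcp_rot: [3.141, 0.002, 0.001]
contact_force: [0.4, -0.4, 0.2]
gripper_width: 0.0917
finger_force: 0.0
```

```bash
python3 - <<'E'
from h import *
p,d,C=grab('wrist','w3');X=cloud(d,C)
c0=proj([.417,-.234,.008],C)[0].astype(int);print(c0)
x0,y0=max(c0[0]-60,0),max(c0[1]-60,0);s=p.astype(int)[y0:y0+120,x0:x0+120];m=(s[...,0]-s[...,2]>35)
n,l,st,ce=cv2.connectedComponentsWithStats(m.astype(np.uint8));k=1+st[1:,4].argmax();c=ce[k]+[x0,y0];print('tile',c,st[k])
P=onz(c,C,.008);print(P,'depth',np.nanmedian(X[y0:y0+120,x0:x0+120][l==k],0))
z=np.load('w2.npz');print('tri',tri(ray(c,C),ray((250.935,151.115),cam('wrist',dict(ee_pos=z['e'],tcp_rot=z['q'])))))
delta((*P[:2],.0135))
E
```

```text
[254 205]
tile [255.0292 203.4338] [  36   34   51   49 1955]
[ 0.4189 -0.2342  0.008 ] depth [ 0.4183 -0.2342  0.0065]
tri [ 0.4176 -0.2342  0.0043]
tool x [1.     0.0008 0.002 ] y [ 0.0008 -1.      0.0012] z [ 0.002  -0.0012 -1.    ]
delta mm [ 1.3366 -2.0188 58.7085]
```

>>> drive_tool([
  {"tx": 1,"ty": -2,"tz": 30,"spin": 0,"claw": 1},
  {"tx": 0,"ty": 0,"tz": 20,"spin": 0,"claw": 1},
  {"tx": 0,"ty": 0,"tz": 7,"spin": 0,"claw": 1},
  {"tx": 0,"ty": 0,"tz": 0,"spin": 0,"claw": 1},
  {"tx": 0,"ty": 0,"tz": 0,"spin": 0,"claw": 0},
  {"tx": 0,"ty": 0,"tz": 0,"spin": 0,"claw": 0},
  {"tx": 0,"ty": 0,"tz": 0,"spin": 0,"claw": 0},
  {"tx": 0,"ty": 0,"tz": 0,"spin": 0,"claw": 0},
  {"tx": 0,"ty": 0,"tz": 0,"spin": 0,"claw": 0},
], grip_force=12)

```text
t: 3.62
ee_pos: [0.4175, -0.2331, 0.0136]
tcp_rot: [-3.142, -0.001, 0.0]
contact_force: [-0.1, 0.1, -0.6]
gripper_width: 0.044
finger_force: 1.9
```

>>> drive_tool([
  {"tx": 0,"ty": 0,"tz": 0,"spin": 0,"claw": 0},
  {"tx": 0,"ty": 0,"tz": 0,"spin": 0,"claw": 0},
  {"tx": 0,"ty": 0,"tz": 0,"spin": 0,"claw": 0},
])

```text
t: 4.0
ee_pos: [0.4175, -0.2331, 0.0136]
tcp_rot: [-3.142, -0.0, 0.0]
contact_force: [0.2, -0.8, 1.6]
gripper_width: 0.0431
finger_force: 12.0
```

>>> drive_tool([
  {"tx": 0,"ty": 0,"tz": -20,"spin": 0,"claw": 0},
  {"tx": 0,"ty": 0,"tz": -20,"spin": 0,"claw": 0},
  {"tx": 0,"ty": 0,"tz": 0,"spin": 0,"claw": 0},
  {"tx": 0,"ty": 0,"tz": 0,"spin": 0,"claw": 0},
])

```text
t: 4.5
ee_pos: [0.4173, -0.233, 0.0531]
tcp_rot: [-3.141, -0.0, 0.001]
contact_force: [-0.1, 1.2, -1.1]
gripper_width: 0.0429
finger_force: 12.0
```

```bash
python3 - <<'E'
from h import *
o=r.get_obs();print(o['gripper_width'],o['finger_force'],o['ee_pos'])
p,d,C=grab('wrist','w4');X=cloud(d,C)
cv2.imwrite('pics/w4c.png',cv2.resize(p[130:330,150:370,::-1],None,fx=3,fy=3))
s=p.astype(int);m=(s[...,0]-s[...,2]>35);m[:170]=0;m[300:]=0;m[:,:180]=0;m[:,330:]=0
n,l,st,ce=cv2.connectedComponentsWithStats(m.astype(np.uint8));k=1+st[1:,4].argmax();print(ce[k],st[k])
q=X[l==k];q=q[~np.isnan(q[:,0])];M=Ro.from_rotvec(o['tcp_rot']).as_matrix();q=(q-o['ee_pos'])@M
print(np.median(q,0),np.percentile(q,[2,98],0));A=np.c_[q[:,:2],np.ones(len(q))];print(np.linalg.lstsq(A,q[:,2],rcond=None)[0])
E
```

```text
0.04291244528874228 11.999960860266583 [ 0.4173 -0.233   0.0531]
[256.9334 232.6406] [ 225  202   64   62 3200]
[ 0.0013 -0.0002  0.0071] [[-0.0195 -0.0197  0.0057]
 [ 0.0208  0.0192  0.0086]]
[0.002  0.0022 0.0071]
```

View pics/w4c.png

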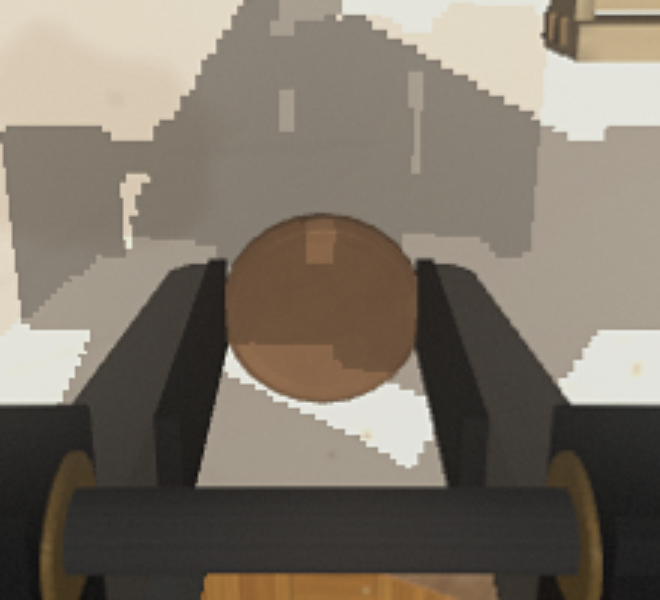

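The view shows the tile held level between the fingertips, centred at about (257,233) in the full picture, 1.3 mm ahead of the TCP. I'll move in front of the stilt and measure it from close up.

>>> drive_tool([
  {"tx": 0,"ty": -10,"tz": -40,"spin": 0,"claw": 0},
  {"tx": 5,"ty": -30,"tz": -40,"spin": 0,"claw": 0},
  {"tx": 5,"ty": -35,"tz": -17,"spin": 0,"claw": 0},
  {"tx": 5,"ty": -40,"tz": 0,"spin": 0,"claw": 0},
  {"tx": 0,"ty": -40,"tz": 0,"spin": 0,"claw": 0},
  {"tx": 0,"ty": -30,"tz": 0,"spin": 0,"claw": 0},
  {"tx": 0,"ty": 0,"tz": 0,"spin": 0,"claw": 0},
  {"tx": 0,"ty": 0,"tz": 0,"spin": 0,"claw": 0},
])

```text
t: 5.55
ee_pos: [0.4323, -0.0484, 0.1501]
tcp_rot: [3.141, 0.002, -0.001]
contact_force: [0.4, -0.1, -0.5]
gripper_width: 0.0425
finger_force: 12.0
```

```bash
python3 - <<'E'
from h import *
p,d,C=grab('wrist','w5');X=cloud(d,C);c=proj([.539,-.048,.06],C)[0].astype(int);print(c)
y0=max(c[1]-90,0);x0=max(c[0]-90,0)
cv2.imwrite('pics/w5c.png',cv2.resize(p[y0:y0+180,x0:x0+180,::-1],None,fx=3.3,fy=3.3));print(x0,y0)
b=(abs(X[...,0]-.539)<.07)&(abs(X[...,1]+.045)<.07)
m=b&(X[...,2]>.064)&(X[...,2]<.08)
n,l,st,ce=cv2.connectedComponentsWithStats(m.astype(np.uint8))
for k in range(1,n):
    if st[k,4]>8: q=X[l==k];print(ce[k],st[k,4],q.mean(0),q[:,2].max())
m=b&(X[...,2]>.055)&(X[...,2]<.08);print(X[m].mean(0),cv2.minEnclosingCircle(X[m][:,:2].astype(np.float32)))
delta((.538,-.048,.1))
E
```

```text
[256  77]
166 0
[256.1054  75.4231] 598 [ 0.5397 -0.0474  0.0662] 0.07235882050668618
[ 0.5402 -0.0473  0.0651] ((0.5398412942886353, -0.04740077629685402), 0.02212904766201973)
tool x [ 1.      0.0001 -0.0006] y [ 0.0001 -1.      0.0002] z [-0.0006 -0.0002 -1.    ]
delta mm [105.6428  -0.7373  50.149 ]
```

View pics/w5c.png

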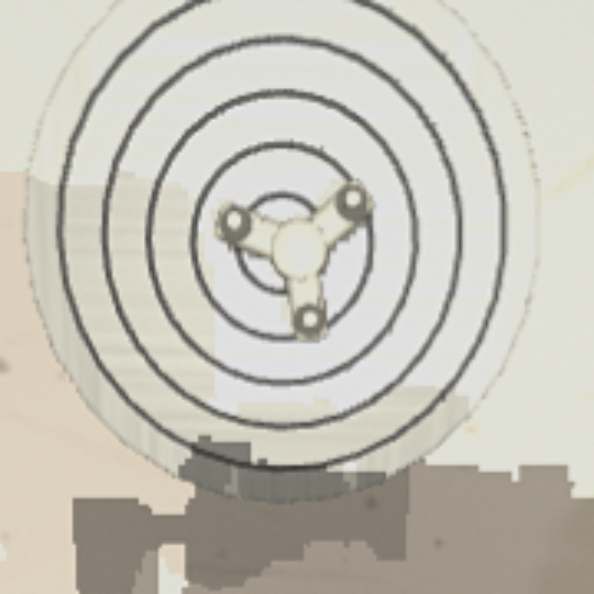

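The crop shows the stilt's three pins at (234,222), (353,201) and (310,320), just off the wheel's centre.

```bash
python3 - <<'E'
from h import *
z=np.load('w5.npz');C=cam('wrist',dict(ee_pos=z['e'],tcp_rot=z['q']))
P=np.array([onz((166+u/3.3,v/3.3),C,.072) for u,v in((234,222),(353,201),(310,320))]);c=P.mean(0);print(P,c,np.linalg.norm(P-c,axis=1))
z=np.load('w2.npz');W=cam('wrist',dict(ee_pos=z['e'],tcp_rot=z['q']));x=cloud(z['d'],W)
m=(abs(x[...,0]-.539)<.03)&(abs(x[...,1]+.047)<.03)&(x[...,2]>.058)&(x[...,2]<.08);v,u=np.nonzero(m)
x=cloud(np.load('w5.npz')['d'],C);m=(abs(x[...,0]-.539)<.03)&(abs(x[...,1]+.047)<.03)&(x[...,2]>.058)&(x[...,2]<.08);v2,u2=np.nonzero(m)
print('tri stilt mid',tri(ray((u.mean(),v.mean()),W),ray((u2.mean(),v2.mean()),C)))
delta((c[0]-.0013,c[1],.092))
E
```

```text
[[ 0.5452 -0.032   0.072 ]
 [ 0.5499 -0.0609  0.072 ]
 [ 0.5226 -0.0506  0.072 ]] [ 0.5392 -0.0478  0.072 ] [0.0169 0.0168 0.0168]
tri stilt mid [ 0.5405 -0.0472  0.0602]
tool x [ 1.      0.0001 -0.0006] y [ 0.0001 -1.      0.0002] z [-0.0006 -0.0002 -1.    ]
delta mm [105.5676  -0.9079  58.149 ]
```

>>> drive_tool([
  {"tx": 30,"ty": -1,"tz": 0,"spin": 0,"claw": 0},
  {"tx": 40,"ty": 0,"tz": 0,"spin": 0,"claw": 0},
  {"tx": 25,"ty": 0,"tz": 0,"spin": 0,"claw": 0},
  {"tx": 11,"ty": 0,"tz": 15,"spin": 0,"claw": 0},
  {"tx": 0,"ty": 0,"tz": 30,"spin": 0,"claw": 0},
  {"tx": 0,"ty": 0,"tz": 13,"spin": 0,"claw": 0},
  {"tx": 0,"ty": 0,"tz": 0,"spin": 0,"claw": 0},
  {"tx": 0,"ty": 0,"tz": 2,"spin": 0,"claw": 0},
  {"tx": 0,"ty": 0,"tz": 2,"spin": 0,"claw": 0},
  {"tx": 0,"ty": 0,"tz": 1,"spin": 0,"claw": 0},
  {"tx": 0,"ty": 0,"tz": 0,"spin": 0,"claw": 0},
  {"tx": 0,"ty": 0,"tz": 0,"spin": 0,"claw": 0},
])

```text
t: 7.1
ee_pos: [0.5386, -0.047, 0.0877]
tcp_rot: [3.142, 0.001, 0.0]
contact_force: [-0.7, 0.5, 0.2]
gripper_width: 0.0428
finger_force: 12.0
```

>>> drive_tool([
  {"tx": 0,"ty": 0,"tz": 1,"spin": 0,"claw": 0},
  {"tx": 0,"ty": 0,"tz": 0,"spin": 0,"claw": 0},
  {"tx": 0,"ty": 0,"tz": 0,"spin": 0,"claw": 0},
])

```text
t: 7.48
ee_pos: [0.5385, -0.0471, 0.0866]
tcp_rot: [-3.142, -0.001, 0.0]
contact_force: [0.2, -0.5, -0.2]
gripper_width: 0.0428
finger_force: 12.0
```

>>> drive_tool([
  {"tx": 0,"ty": 0,"tz": 1,"spin": 0,"claw": 0},
  {"tx": 0,"ty": 0,"tz": 0,"spin": 0,"claw": 0},
  {"tx": 0,"ty": 0,"tz": 0,"spin": 0,"claw": 0},
])

```text
t: 7.85
ee_pos: [0.5385, -0.0471, 0.0856]
tcp_rot: [-3.142, -0.001, 0.0]
contact_force: [-0.3, -0.7, -0.8]
gripper_width: 0.0427
finger_force: 12.0
```

>>> drive_tool([
  {"tx": 0,"ty": 0,"tz": 0.6,"spin": 0,"claw": 0},
  {"tx": 0,"ty": 0,"tz": 0,"spin": 0,"claw": 0},
  {"tx": 0,"ty": 0,"tz": 0,"spin": 0,"claw": 0},
])

```text
t: 8.22
ee_pos: [0.5385, -0.047, 0.0851]
tcp_rot: [-3.142, -0.001, -0.0]
contact_force: [-0.5, -0.5, 0.7]
gripper_width: 0.0425
finger_force: 12.0
```

>>> drive_tool([
  {"tx": 0,"ty": 0,"tz": 0,"spin": 0,"claw": 0.48},
  {"tx": 0,"ty": 0,"tz": 0,"spin": 0,"claw": 0.5},
  {"tx": 0,"ty": 0,"tz": 0,"spin": 0,"claw": 0.53},
  {"tx": 0,"ty": 0,"tz": 0,"spin": 0,"claw": 0.58},
  {"tx": 0,"ty": 0,"tz": 0,"spin": 0,"claw": 0.7},
  {"tx": 0,"ty": 0,"tz": 0,"spin": 0,"claw": 0.8},
  {"tx": 0,"ty": 0,"tz": 0,"spin": 0,"claw": 0.8},
  {"tx": 0,"ty": 0,"tz": -5,"spin": 0,"claw": 0.8},
  {"tx": 0,"ty": 0,"tz": -15,"spin": 0,"claw": 0.8},
  {"tx": 0,"ty": 0,"tz": -40,"spin": 0,"claw": 0.8},
  {"tx": 0,"ty": 0,"tz": -40,"spin": 0,"claw": 0.8},
  {"tx": -20,"ty": 0,"tz": -30,"spin": 0,"claw": 1},
])

```text
t: 9.72
ee_pos: [0.5198, -0.0471, 0.218]
tcp_rot: [3.141, 0.001, 0.005]
contact_force: [-0.4, -0.2, 0.1]
gripper_width: 0.0815
finger_force: 0.0
```

```bash
cat > tile.py <<'E'
from h import *
import sys
p,d,C=grab('wrist',sys.argv[1]);X=cloud(d,C)
m=(abs(X[...,0]-.539)<.05)&(abs(X[...,1]+.047)<.05)&(X[...,2]>.068)&(X[...,2]<.1)&((p[...,0].astype(int)-p[...,2])>30)
q=X[m];A=np.c_[q[:,:2],np.ones(len(q))];print(m.sum(),q.mean(0),'slope',np.linalg.lstsq(A,q[:,2],rcond=None)[0][:2],cv2.minEnclosingCircle(q[:,:2].astype(np.float32)))
E
python3 tile.py w6
python3 - <<'E'
from h import *
z=np.load('w6.npz');C=cam('wrist',dict(ee_pos=z['e'],tcp_rot=z['q']));X=cloud(z['d'],C)
for zz,nm,lo,hi in((0.156,'tall',.148,.163),):
    m=(X[...,2]>lo)&(X[...,2]<hi)&(abs(X[...,0]-.533)<.05)&(abs(X[...,1]-.265)<.05);print(nm,m.sum(),X[m].mean(0) if m.any() else '')
delta((.533,.266,.25))
E
```

```text
1223 [ 0.5387 -0.0469  0.0783] slope [-0.0013  0.0033] ((0.5383414030075073, -0.04707304388284683), 0.022686505690217018)
tall 0 
tool x [1.     0.0004 0.0048] y [ 0.0004 -1.      0.0005] z [ 0.0048 -0.0005 -1.    ]
delta mm [  15.0046 -313.1595  -29.1883]
```

The tile is on the pins: level, centred, and let go. Next is the bottle.

>>> drive_tool([
  {"tx": 3,"ty": -35,"tz": -30,"spin": 0,"claw": 1},
  {"tx": 3,"ty": -50,"tz": 0,"spin": 0,"claw": 1},
  {"tx": 3,"ty": -55,"tz": 0,"spin": 0,"claw": 1},
  {"tx": 3,"ty": -55,"tz": 0,"spin": 0,"claw": 1},
  {"tx": 3,"ty": -50,"tz": 0,"spin": 0,"claw": 1},
  {"tx": 0,"ty": -28,"tz": 0,"spin": 10.4,"claw": 1},
  {"tx": 0,"ty": 0,"tz": 0,"spin": 10.4,"claw": 1},
  {"tx": 0,"ty": 0,"tz": 0,"spin": 10.4,"claw": 1},
  {"tx": 0,"ty": 0,"tz": 0,"spin": 10.4,"claw": 1},
  {"tx": 0,"ty": 0,"tz": 0,"spin": 10.4,"claw": 1},
  {"tx": 0,"ty": 0,"tz": 0,"spin": 10.4,"claw": 1},
  {"tx": 0,"ty": 0,"tz": 0,"spin": 10.1,"claw": 1},
])

```text
t: 11.28
ee_pos: [0.5452, 0.1865, 0.2424]
tcp_rot: [-2.556, 1.738, 0.083]
contact_force: [0.4, -0.2, -0.6]
gripper_width: 0.092
finger_force: 0.0
```

```bash
python3 - <<'E'
from h import *
p,d,C=grab('wrist','w7');X=cloud(d,C);o=r.get_obs();print(o['ee_pos'],o['joint_positions'])
for nm,x in(('w',X),('t',cloud(np.load('top0.npz')['d'],cam('top'))),('s',cloud(np.load('scene0.npz')['d'],cam('scene')))):
  for lo,hi in((.146,.163),(.117,.131)):
    m=(x[...,2]>lo)&(x[...,2]<hi)&(abs(x[...,0]-.533)<.06)&(abs(x[...,1]-.265)<.12)
    n,l,st,ce=cv2.connectedComponentsWithStats(m.astype(np.uint8))
    for k in range(1,n):
        if st[k,4]>60:q=x[l==k];print(nm,lo,st[k,4],np.median(q[:,2]),cv2.minEnclosingCircle(q[:,:2].astype(np.float32)))
  m=(x[...,2]>.078)&(x[...,2]<.1)&(x[...,0]>.44)&(x[...,0]<.64)&(x[...,1]>.1)&(x[...,1]<.42)
  print(nm,'rack',cv2.minAreaRect(x[m][:,:2].astype(np.float32)))
delta((.5325,.2655,.133))
E
```

```text
[0.5459 0.1814 0.2416] [0.2739 0.2593 1.7293 0.0802 1.1517 3.0163]
w 0.146 961 0.15487061452205098 ((0.5368434190750122, 0.2650009095668793), 0.019578123465180397)
w 0.117 957 0.12497466410430268 ((0.5601981282234192, 0.1933847963809967), 0.019149117171764374)
w 0.117 183 0.1241060473029144 ((0.538601279258728, 0.25936007499694824), 0.017802298069000244)
w 0.117 324 0.12417048148333937 ((0.5150246620178223, 0.3329857885837555), 0.018812768161296844)
w rack ((0.5380794405937195, 0.26008015871047974), (0.07139952480792999, 0.2361566573381424), 17.98619270324707)
t 0.146 224 0.15452504969774486 ((0.5321709513664246, 0.2637462615966797), 0.019414544105529785)
t 0.117 220 0.1247675911176962 ((0.555328369140625, 0.1940508484840393), 0.019581224769353867)
t 0.117 213 0.12513158951310133 ((0.511219322681427, 0.3357313871383667), 0.019115371629595757)
t rack ((0.5338119864463806, 0.2655986547470093), (0.07291581481695175, 0.24511317908763885), 17.468801498413086)
s 0.146 182 0.15389372201936152 ((0.5337160229682922, 0.2668512761592865), 0.0200023353099823)
s 0.117 158 0.12401042843791207 ((0.555912435054779, 0.19591237604618073), 0.019851110875606537)
s 0.117 83 0.12399894465211175 ((0.5301981568336487, 0.2680585980415344), 0.018348144367337227)
s 0.117 193 0.12439794070056716 ((0.5105661153793335, 0.339157372713089), 0.019798120483756065)
s rack ((0.533085823059082, 0.2666241526603699), (0.07338868081569672, 0.24925845861434937), 17.616487503051758)
tool x [ 0.3578 -0.931  -0.0726] y [-0.9336 -0.3581 -0.0093] z [-0.0174  0.0711 -0.9973]
delta mm [-75.1936 -16.6192 114.5396]
```

View pics/w7.png

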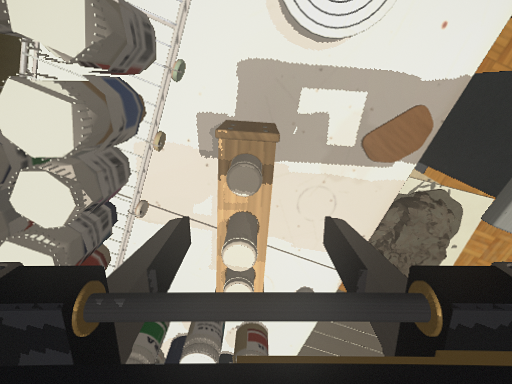

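The view shows the rack's top at (245,200), the tall bottle in the middle at (240,250) and the shelf on the left. Joint 6 has run to its range limit (3.016), which tilted the tool slightly, so I'm spinning back the other way.

>>> drive_tool([
  {"tx": 0,"ty": 0,"tz": 0,"spin": -10,"claw": 1},
  {"tx": 0,"ty": 0,"tz": 0,"spin": -10,"claw": 1},
  {"tx": 0,"ty": 0,"tz": 0,"spin": 0,"claw": 1},
])

```text
t: 11.7
ee_pos: [0.5451, 0.1849, 0.242]
tcp_rot: [-2.812, 1.269, 0.068]
contact_force: [0.3, -0.5, -0.1]
gripper_width: 0.0919
finger_force: 0.0
```

```bash
python3 - <<'E'
from h import *
o=r.get_obs();print(o['ee_pos'],o['joint_positions'],o['t']);delta((.5335,.2655,.133),o)
E
```

```text
[0.5451 0.1849 0.242 ] [0.2814 0.2595 1.7281 0.078  1.1524 2.6686] 11.7
tool x [ 0.6608 -0.7479 -0.0632] y [-0.7503 -0.6602 -0.0329] z [-0.0171  0.0692 -0.9975]
delta mm [-61.0327 -40.8762 114.4788]
```

>>> drive_tool([
  {"tx": -34,"ty": -22,"tz": 3,"spin": 0,"claw": 1},
  {"tx": -34,"ty": -22,"tz": 3,"spin": -10.4,"claw": 1},
  {"tx": 0,"ty": 0,"tz": 0,"spin": -10.4,"claw": 1},
  {"tx": 0,"ty": 0,"tz": 0,"spin": -10.4,"claw": 1},
  {"tx": 0,"ty": 0,"tz": 0,"spin": -10.4,"claw": 1},
  {"tx": 0,"ty": 0,"tz": 0,"spin": -10.4,"claw": 1},
  {"tx": 0,"ty": 0,"tz": 0,"spin": -10.4,"claw": 1},
  {"tx": 0,"ty": 0,"tz": 0,"spin": -10.4,"claw": 1},
  {"tx": 0,"ty": 0,"tz": 0,"spin": -10.4,"claw": 1},
  {"tx": 0,"ty": 0,"tz": 0,"spin": -10.4,"claw": 1},
  {"tx": 0,"ty": 0,"tz": 0,"spin": -10.4,"claw": 1},
  {"tx": 0,"ty": 0,"tz": 0,"spin": -10.4,"claw": 1},
])

```text
t: 13.2
ee_pos: [0.5328, 0.2654, 0.2415]
tcp_rot: [-2.579, -1.673, -0.035]
contact_force: [0.7, 0.4, 0.8]
gripper_width: 0.0919
finger_force: 0.0
```

>>> drive_tool([
  {"tx": 0,"ty": 0,"tz": 0,"spin": -10.4,"claw": 1},
  {"tx": 0,"ty": 0,"tz": 0,"spin": -10.4,"claw": 1},
  {"tx": 0,"ty": 0,"tz": 0,"spin": -10.4,"claw": 1},
  {"tx": 0,"ty": 0,"tz": 0,"spin": -10.4,"claw": 1},
  {"tx": 0,"ty": 0,"tz": 0,"spin": 0,"claw": 1},
  {"tx": 0,"ty": 0,"tz": 0,"spin": 0,"claw": 1},
])

```text
t: 13.95
ee_pos: [0.5329, 0.2654, 0.2413]
tcp_rot: [-1.832, -2.483, -0.07]
contact_force: [-0.2, 0.3, -0.0]
gripper_width: 0.0915
finger_force: 0.0
```

```bash
python3 - <<'E'
from h import *
o=r.get_obs();print(o['ee_pos'],o['joint_positions'],o['t']);p,d,C=grab('wrist','w8');x=cloud(d,C)
for lo,hi in((.146,.163),(.117,.131)):
    m=(x[...,2]>lo)&(x[...,2]<hi)&(abs(x[...,0]-.533)<.06)&(abs(x[...,1]-.265)<.12)
    n,l,st,ce=cv2.connectedComponentsWithStats(m.astype(np.uint8))
    for k in range(1,n):
        if st[k,4]>60:q=x[l==k];print(lo,st[k,4],np.median(q[:,2]),cv2.minEnclosingCircle(q[:,:2].astype(np.float32)))
delta((.536,.264,.133),o)
E
```

```text
[0.5329 0.2654 0.2413] [0.4184 0.286  1.6937 0.0771 1.151  0.088 ] 13.95
0.146 1205 0.15504726851690329 ((0.5366719365119934, 0.26542729139328003), 0.019680138677358627)
0.117 1095 0.12499065857083803 ((0.5137386322021484, 0.33645689487457275), 0.019575808197259903)
0.117 70 0.12441924958608083 ((0.534061074256897, 0.2742513418197632), 0.016447683796286583)
0.117 847 0.12498428555476962 ((0.5594985485076904, 0.19497570395469666), 0.019273968413472176)
tool x [-0.2942  0.9531  0.0712] y [0.9556 0.2947 0.0035] z [-0.0176  0.0691 -0.9975]
delta mm [ -9.9652   2.2061 107.8971]
```

>>> drive_tool([
  {"tx": -2,"ty": 3,"tz": 28,"spin": 0,"claw": 1},
  {"tx": -3,"ty": 0,"tz": 35,"spin": 0,"claw": 1},
  {"tx": -2,"ty": 0,"tz": 30,"spin": 0,"claw": 1},
  {"tx": -1,"ty": 0,"tz": 15,"spin": 0,"claw": 1},
  {"tx": 0,"ty": 0,"tz": 0,"spin": 0,"claw": 1},
  {"tx": 0,"ty": 0,"tz": 0,"spin": 0,"claw": 0},
  {"tx": 0,"ty": 0,"tz": 0,"spin": 0,"claw": 0},
  {"tx": 0,"ty": 0,"tz": 0,"spin": 0,"claw": 0},
  {"tx": 0,"ty": 0,"tz": 0,"spin": 0,"claw": 0},
  {"tx": 0,"ty": 0,"tz": 0,"spin": 0,"claw": 0},
  {"tx": 0,"ty": 0,"tz": 0,"spin": 0,"claw": 0},
  {"tx": 0,"ty": 0,"tz": 0,"spin": 0,"claw": 0},
], grip_force=20)

```text
t: 15.5
ee_pos: [0.5362, 0.2661, 0.1329]
tcp_rot: [-1.825, -2.488, -0.07]
contact_force: [0.3, -0.6, 0.7]
gripper_width: 0.0377
finger_force: 20.0
```

>>> drive_tool([
  {"tx": 1,"ty": 0,"tz": -15,"spin": 0,"claw": 0},
  {"tx": 2,"ty": 0,"tz": -25,"spin": 0,"claw": 0},
  {"tx": 2,"ty": 0,"tz": -30,"spin": 0,"claw": 0},
  {"tx": 2,"ty": 0,"tz": -30,"spin": 0,"claw": 0},
  {"tx": 2,"ty": 0,"tz": -20,"spin": 0,"claw": 0},
  {"tx": 1,"ty": 0.5,"tz": -15,"spin": 0,"claw": 0},
  {"tx": 0,"ty": 0,"tz": 0,"spin": 0,"claw": 0},
  {"tx": 0,"ty": 0,"tz": 0,"spin": 0,"claw": 0},
])

```text
t: 16.5
ee_pos: [0.5357, 0.2662, 0.2675]
tcp_rot: [-1.825, -2.487, -0.068]
contact_force: [-0.0, 0.4, -1.1]
gripper_width: 0.0377
finger_force: 20.0
```

```bash
python3 - <<'E'
from h import *
o=r.get_obs();print(o['ee_pos'],o['gripper_width'],o['finger_force'])
g=np.array([.5366,.2657])+.150*np.array([.308,-.951]);delta((*g,.268),o);print(g)
p,d,C=grab('wrist','w9');x=cloud(d,C);c=proj([o['ee_pos']+Ro.from_rotvec(o['tcp_rot']).as_matrix()@[0,0,-.023]],C);print(c)
cs=cam('scene');print('scene tip',proj([[*o['ee_pos'][:2],.146]],cs))
P,D,_=grab('scene','s2');xs=cloud(D,cs);m=(np.hypot(xs[...,0]-o['ee_pos'][0],xs[...,1]-o['ee_pos'][1])<.03)&(xs[...,2]<.31)&(xs[...,2]>.135)
print(m.sum());q=xs[m]
for z in np.arange(.14,.3,.01):
    k=q[abs(q[:,2]-z)<.005]
    if len(k)>2:print(z,len(k),k.mean(0))
E
```

```text
[0.5357 0.2662 0.2675] 0.0376672765818102 19.95747596025467
tool x [-0.2995  0.9514  0.0711] y [0.9539 0.3001 0.0027] z [-0.0188  0.0686 -0.9975]
delta mm [-150.2524    1.9474  -11.1982]
[0.5828 0.123 ]
[[254.4733 256.312 ]]
scene tip [[166.9221 185.5008]]
885
0.16000000000000003 6 [0.5327 0.2667 0.1609]
0.17000000000000004 9 [0.533  0.2677 0.1703]
0.18000000000000005 8 [0.5305 0.268  0.1786]
0.19000000000000006 9 [0.5201 0.2695 0.1925]
0.20000000000000007 60 [0.5207 0.2724 0.2008]
0.21000000000000008 65 [0.5204 0.2719 0.21  ]
0.22000000000000008 65 [0.5213 0.2723 0.2197]
0.2300000000000001 76 [0.521  0.2718 0.2298]
0.2400000000000001 69 [0.521  0.2724 0.2403]
0.2500000000000001 47 [0.5228 0.277  0.2494]
0.2600000000000001 73 [0.5245 0.2773 0.2601]
0.27000000000000013 64 [0.526  0.2786 0.2703]
0.28000000000000014 78 [0.5271 0.2781 0.2804]
0.29000000000000015 162 [0.5369 0.2731 0.2894]
```

>>> drive_tool([
  {"tx": -25,"ty": 0.5,"tz": -2,"spin": 0,"claw": 0},
  {"tx": -40,"ty": 0.5,"tz": -3,"spin": 0,"claw": 0},
  {"tx": -40,"ty": 0.5,"tz": -3,"spin": 0,"claw": 0},
  {"tx": -30,"ty": 0.5,"tz": -2,"spin": 0,"claw": 0},
  {"tx": -15,"ty": 0,"tz": -1,"spin": 0,"claw": 0},
  {"tx": -2,"ty": 0,"tz": 25,"spin": 0,"claw": 0},
  {"tx": -3,"ty": 0,"tz": 45,"spin": 0,"claw": 0},
  {"tx": -2.5,"ty": 0,"tz": 35,"spin": 0,"claw": 0},
  {"tx": -1,"ty": 0,"tz": 15,"spin": 0,"claw": 0},
  {"tx": 0,"ty": 0,"tz": 0,"spin": 0,"claw": 0},
  {"tx": 0,"ty": 0,"tz": 0,"spin": 0,"claw": 0},
])

```text
t: 17.98
ee_pos: [0.5845, 0.1241, 0.1496]
tcp_rot: [-1.826, -2.489, -0.072]
contact_force: [-0.3, 0.5, 0.1]
gripper_width: 0.0377
finger_force: 20.0
```

>>> drive_tool([
  {"tx": 6,"ty": 0,"tz": 0.43,"spin": 0,"claw": 0},
  {"tx": 6,"ty": 0,"tz": 0.43,"spin": 0,"claw": 0},
  {"tx": 6,"ty": 0,"tz": 0.43,"spin": 0,"claw": 0},
  {"tx": 6,"ty": 0,"tz": 0.43,"spin": 0,"claw": 0},
  {"tx": 6,"ty": 0,"tz": 0.43,"spin": 0,"claw": 0},
  {"tx": 0,"ty": 0,"tz": 0,"spin": 0,"claw": 0},
], grip_force=15)

```text
t: 18.73
ee_pos: [0.5746, 0.1531, 0.1483]
tcp_rot: [-1.825, -2.488, -0.071]
contact_force: [1.8, -1.0, 1.6]
gripper_width: 0.0379
finger_force: 15.0
```

```bash
python3 - <<'E'
from h import *
p,d,C=grab('scene','s3');cv2.imwrite('pics/s3c.png',cv2.resize(p[110:270,110:310,::-1],None,fx=3.5,fy=3.5))
E
```

```text
(no output)
```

View pics/s3c.png

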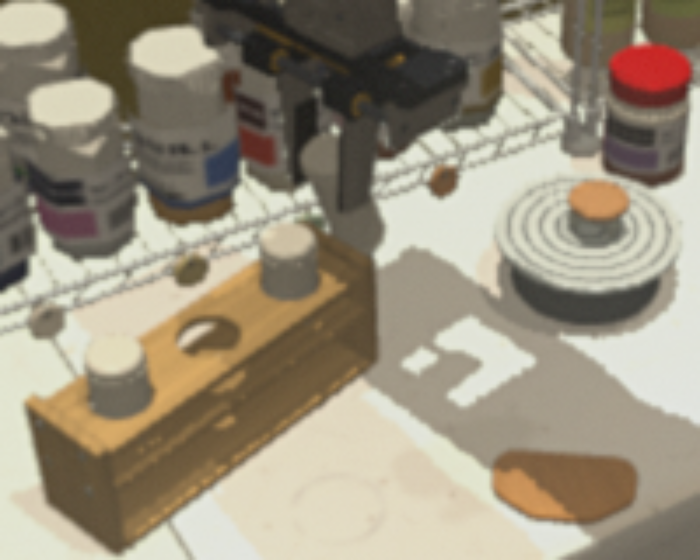

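It's working: the bottle at (345,190) pivots with its nozzle swinging toward the wheel, and the tile at (600,200) sits on the stilt. I'll keep pushing.

>>> drive_tool([
  {"tx": 6,"ty": 0,"tz": 0.4,"spin": 0,"claw": 0},
  {"tx": 6,"ty": 0,"tz": 0.4,"spin": 0,"claw": 0},
  {"tx": 6,"ty": 0,"tz": 0.4,"spin": 0,"claw": 0},
  {"tx": 6,"ty": 0,"tz": 0.4,"spin": 0,"claw": 0},
  {"tx": 6,"ty": 0,"tz": 0.4,"spin": 0,"claw": 0},
  {"tx": 2,"ty": 0,"tz": 0,"spin": 0,"claw": 0},
  {"tx": 0,"ty": 0,"tz": 0,"spin": 0,"claw": 0},
])

```text
t: 19.65
ee_pos: [0.5649, 0.1833, 0.1486]
tcp_rot: [-1.825, -2.488, -0.07]
contact_force: [-1.4, -0.8, 0.1]
gripper_width: 0.0377
finger_force: 15.0
```

>>> drive_tool([
  {"tx": 0,"ty": 0,"tz": 0,"spin": 0,"claw": 0},
  {"tx": 0,"ty": 0,"tz": 0,"spin": 0,"claw": 0},
  {"tx": 0.5,"ty": 0,"tz": -10,"spin": 0,"claw": 0},
  {"tx": 2,"ty": 0,"tz": -25,"spin": 0,"claw": 0},
  {"tx": 4,"ty": 0,"tz": -55,"spin": 0,"claw": 0},
  {"tx": 2,"ty": 0,"tz": -30,"spin": 0,"claw": 0},
  {"tx": 0,"ty": 0,"tz": 0,"spin": 0,"claw": 0},
  {"tx": 0,"ty": 0,"tz": 0,"spin": 0,"claw": 0},
], grip_force=45)

```text
t: 20.65
ee_pos: [0.5639, 0.1827, 0.2679]
tcp_rot: [-1.825, -2.487, -0.068]
contact_force: [-1.3, -0.1, -0.7]
gripper_width: 0.0369
finger_force: 45.0
```

```bash
python3 - <<'E'
from h import *
o=r.get_obs();print(o['ee_pos'],o['gripper_width'],o['finger_force'])
p,d,C=grab('scene','s4');g=proj([o['ee_pos']],C)[0].astype(int);print(g)
x0,y0=g[0]-60,g[1]-60;cv2.imwrite('pics/s4c.png',cv2.resize(p[y0:y0+130,x0:x0+160,::-1],None,fx=4.4,fy=4.4));print(x0,y0)
E
```

```text
[0.5639 0.1827 0.2679] 0.03688383504527297 44.99975323677063
[191 122]
131 62
```

View pics/s4c.png

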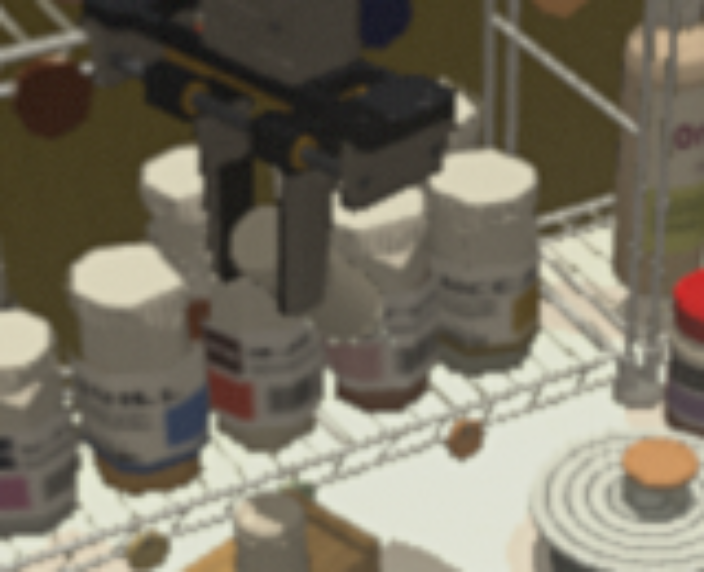

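The bottle is held leaning at about (305,260) in the crop, nozzle toward the wheel. I'll fit its axis from the depth.

```bash
cat > fit.py <<'E'
from h import *
import sys
from scipy.optimize import least_squares
o=r.get_obs();M=Ro.from_rotvec(o['tcp_rot']).as_matrix();G=o['ee_pos']-.008*M[:,2]
yh=M[:,1]*[1,1,0];yh/=np.linalg.norm(yh);up=np.array([0,0,1.]);s=np.cross(yh,up);s=s if s[1]<0 else -s  # s: toward the wheel
Q=[]
for n in('scene','top','wrist'):
    p,d,C=grab(n,sys.argv[1]+n);x=cloud(d,C);q=(x-G)@np.stack([s,yh,up],1)
    br=p.astype(int).min(-1)
    m=(abs(q[...,1])<.021)&(np.hypot(q[...,0],q[...,2])<.11)&(br>70)&(x[...,0]<.645)
    # within a band about a 30..65 deg axis
    th=.8;m&=(abs(q[...,0]*np.cos(th)+q[...,2]*np.sin(th))<.04)
    print(n,m.sum());Q.append(q[m])
    np.save('q_'+n,q[m])
Q=np.vstack(Q)
def f(v,q):
    th,off,dy=v;e=q[:,0]*np.cos(th)+q[:,2]*np.sin(th)-off;return np.hypot(e,q[:,1]-dy)-.019
ax=lambda th,q:q[:,0]*np.sin(th)-q[:,2]*np.cos(th)
S=least_squares(f,[.8,0,0],args=(Q[(ax(.8,Q)<.08)&(ax(.8,Q)>-.012)],),loss='soft_l1',f_scale=.002)
th,off,dy=S.x;e=f(S.x,Q);a=ax(th,Q)
k=abs(e)<.003;print('theta deg',np.degrees(th),'off',off,'dy',dy,'inliers',k.sum(),len(Q),'axial range',np.percentile(a[k],[0.5,2,98,99.5]))
# flat bottom end: points well inside the radius near a=-15
i=(e<-.005)&(a<0);print('end disc a',np.median(a[i]) if i.any() else None,i.sum())
end=np.median(a[i]) if i.sum()>20 else -.015
at=end+.140;tip=G+s*(off*np.cos(th)+at*np.sin(th))+up*(off*np.sin(th)-at*np.cos(th))+yh*dy
print('G',G,'tip',tip);T=np.array([.5387,-.0472,.100]);print('shift world',T-tip,'tool mm',M.T@(T-tip)*1000)
E
python3 fit.py f1; python3 tile.py w10 || true
```

```text
scene 376
top 0
wrist 3788
theta deg 46.84903984853044 off 0.0003544150012282604 dy 0.0010506157520898968 inliers 1472 4164 axial range [-0.0115 -0.0109  0.0776  0.0794]
end disc a -0.011115916285816067 1713
G [0.5638 0.1821 0.2753] tip [0.5931 0.0925 0.1875]
shift world [-0.0544 -0.1397 -0.0875] tool mm [-122.8361  -93.9554   78.7281]
19 [ 0.5594 -0.0464  0.0784] slope [-0.8967 -0.0297] ((0.5589353442192078, -0.04768092930316925), 0.008648082613945007)
```

>>> drive_tool([
  {"tx": -12,"ty": -9.5,"tz": 2,"spin": 0,"claw": 0},
  {"tx": -24,"ty": -19,"tz": 4,"spin": 0,"claw": 0},
  {"tx": -24,"ty": -19,"tz": 4,"spin": 0,"claw": 0},
  {"tx": -24,"ty": -19,"tz": 4,"spin": 0,"claw": 0},
  {"tx": -22,"ty": -17,"tz": 3,"spin": 0,"claw": 0},
  {"tx": -12.5,"ty": -9.5,"tz": 2,"spin": 0,"claw": 0},
  {"tx": 0,"ty": 0,"tz": 0,"spin": 0,"claw": 0},
  {"tx": 0,"ty": 0,"tz": 0,"spin": 0,"claw": 0},
])

```text
t: 21.9
ee_pos: [0.5114, 0.0439, 0.2412]
tcp_rot: [-1.825, -2.488, -0.071]
contact_force: [0.2, 0.0, -0.7]
gripper_width: 0.0371
finger_force: 45.0
```

```bash
python3 fit.py f2; python3 - <<'E'
from h import *
ims=[]
for n in('scene','top'):
    C=cam(n);p=np.load('f2'+n+'.npz')['p'];g=proj([[.539,-.047,.12]],C)[0].astype(int)
    c=p[g[1]-55:g[1]+45,max(g[0]-65,0):g[0]+55,::-1];ims.append(cv2.resize(c,(396,330),interpolation=cv2.INTER_CUBIC));print(n,g)
cv2.imwrite('pics/f2.png',np.hstack(ims))
E
```

```text
scene 336
top 10
wrist 3794
theta deg 48.05030316177969 off -0.00018562649211758763 dy 0.0015568833919396804 inliers 1390 4140 axial range [-0.0117 -0.0111  0.0771  0.0789]
end disc a -0.011368778888399586 1666
G [0.5115 0.0433 0.2492] tip [ 0.5417 -0.0474  0.1631]
shift world [-0.003   0.0002 -0.0631] tool mm [-3.4564 -3.088  63.002 ]
scene [281 151]
top [314 168]
```

View pics/f2.png

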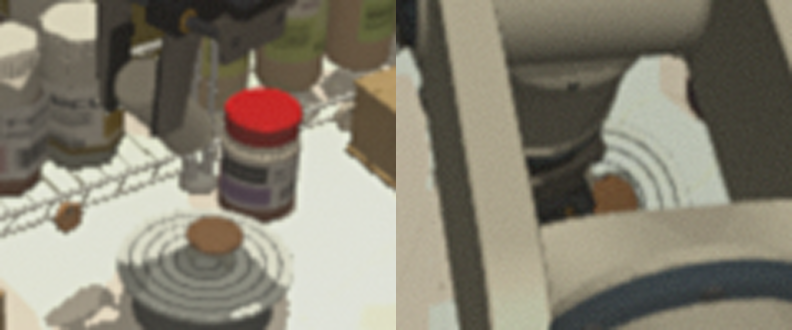

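The left panel shows the tile level on the stilt at (215,235), with the nozzle coming down from upper left. The top camera's view is blocked by the arm. I'm lowering to the final height in slow steps.

>>> drive_tool([
  {"tx": -2,"ty": -2,"tz": 15,"spin": 0,"claw": 0},
  {"tx": -1.2,"ty": 0,"tz": 17,"spin": 0,"claw": 0},
  {"tx": -1,"ty": 0,"tz": 13,"spin": 0,"claw": 0},
  {"tx": -0.5,"ty": 0,"tz": 7,"spin": 0,"claw": 0},
  {"tx": 0,"ty": 0,"tz": 0,"spin": 0,"claw": 0},
  {"tx": 0,"ty": 0,"tz": 0,"spin": 0,"claw": 0},
])

```text
t: 22.8
ee_pos: [0.5099, 0.042, 0.1892]
tcp_rot: [-1.825, -2.488, -0.071]
contact_force: [0.1, 0.8, -0.3]
gripper_width: 0.0369
finger_force: 45.0
```

```bash
python3 fit.py f3; python3 - <<'E'
from h import *
C=cam('scene');p=np.load('f3scene.npz')['p'];x0,y0=215,110
print('proj tip .54,-.046,.112; tile centre top',proj([[.54,-.046,.112],[.5387,-.0472,.08]],C)-[x0,y0])
cv2.imwrite('pics/f3.png',cv2.resize(p[y0:y0+90,x0:x0+110,::-1],None,fx=6,fy=6,interpolation=cv2.INTER_CUBIC))
E
```

```text
scene 326
top 8
wrist 3772
theta deg 47.35805296039787 off 0.0005261191943301938 dy 0.0015600481247362396 inliers 1411 4106 axial range [-0.0119 -0.0111  0.0778  0.0794]
end disc a -0.011312691670166502 1701
G [0.51   0.0414 0.1972] tip [ 0.54   -0.0487  0.1104]
shift world [-0.0013  0.0015 -0.0104] tool mm [ 1.1188 -0.8687 10.4917]
proj tip .54,-.046,.112; tile centre top [[65.8495 44.4417]
 [65.7713 54.6088]]
```

View pics/f3.png

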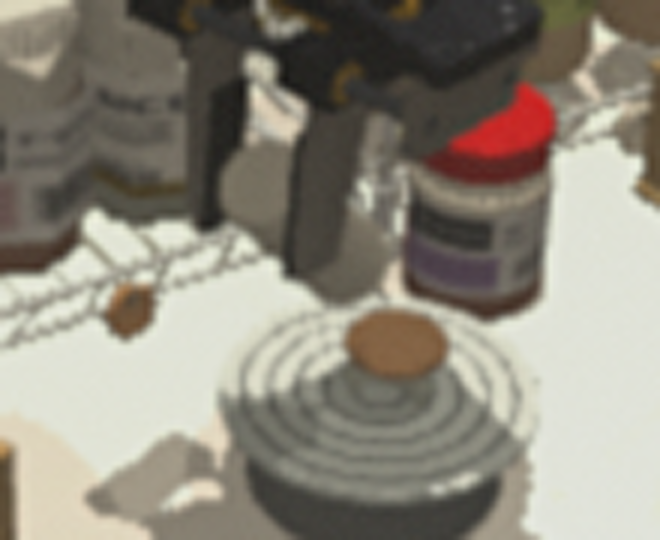

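>>> drive_tool([
  {"tx": 0.2,"ty": 0,"tz": 4,"spin": 0,"claw": 0},
  {"tx": 0.2,"ty": 0,"tz": 4.5,"spin": 0,"claw": 0},
  {"tx": 0,"ty": 0,"tz": 0,"spin": 0,"claw": 0},
  {"tx": 0,"ty": 0,"tz": 0,"spin": 0,"claw": 0},
  {"tx": 0,"ty": 0,"tz": 0,"spin": 0,"claw": 0},
])

```text
t: 23.58
ee_pos: [0.5094, 0.0429, 0.1805]
tcp_rot: [-1.825, -2.488, -0.07]
contact_force: [0.1, -0.5, -1.3]
gripper_width: 0.037
finger_force: 45.0
```

```bash
python3 fit.py f4; python3 - <<'E'
from h import *
C=cam('scene');p=np.load('f4scene.npz')['p'].astype(int);d=np.load('f4scene.npz')['d'];x=cloud(d,C)
m=((p[...,0]-p[...,2])>30)&(abs(x[...,0]-.538)<.04)&(abs(x[...,1]+.047)<.04)&(x[...,2]>.065)&(x[...,2]<.1)
q=x[m];A=np.c_[q[:,:2],np.ones(len(q))];print('tile',m.sum(),q.mean(0),np.linalg.lstsq(A,q[:,2],rcond=None)[0][:2])
z=np.load('s2.npz');x=cloud(z['d'],C);p=z['p'].astype(int)
m=((p[...,0]-p[...,2])>30)&(abs(x[...,0]-.538)<.04)&(abs(x[...,1]+.047)<.04)&(x[...,2]>.065)&(x[...,2]<.1);print('before',x[m].mean(0))
# points of the nozzle between shoulder and tip
x=cloud(d,C);m=(abs(x[...,0]-.53)<.04)&(abs(x[...,1]+.02)<.05)&(x[...,2]>.088)&(x[...,2]<.14);print(m.sum(),x[m][np.argsort(x[m][:,2])][:12])
E
```

```text
scene 316
top 4
wrist 3770
theta deg 48.19637349212041 off 0.00016163993515097037 dy 0.0010699618620798744 inliers 1384 4090 axial range [-0.0116 -0.0109  0.0766  0.0793]
end disc a -0.011219566971118474 1664
G [0.5095 0.0424 0.1884] tip [ 0.5394 -0.049   0.1027]
shift world [-0.0007  0.0018 -0.0027] tool mm [ 1.6806 -0.1217  2.849 ]
tile 161 [ 0.5335 -0.0434  0.0778] [0.0016 0.0189]
before [ 0.5342 -0.0438  0.0776]
56 [[ 0.5347 -0.038   0.0946]
 [ 0.5325 -0.0332  0.0979]
 [ 0.5308 -0.0286  0.104 ]
 [ 0.5282 -0.0298  0.1053]
 [ 0.5229  0.0074  0.12  ]
 [ 0.5154  0.0065  0.1216]
 [ 0.5126  0.0026  0.1219]
 [ 0.511   0.0007  0.1223]
 [ 0.5177  0.008   0.1237]
 [ 0.5115  0.0063  0.1241]
 [ 0.5227  0.0107  0.1245]
 [ 0.5115  0.0005  0.1249]]
```

The scene depth puts the needle's end about 5 mm from the tile's centre and 17 mm above its face. That agrees with the axis fit, so I'm handing in.

```bash
python3 -c "
from cell import r
print(r.finish_job())"
```

```text
the job is handed in; nothing more can be done
None
```

I handed the job in at about 24 s; the judge's verdict was not shown. By my last measurements the tile lies level and centred on the stilt, and the tall applicator is held at about 48° with its tip roughly 17–23 mm above the tile and within about 6 mm of its middle.

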